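# Advance the vial feeder by one place with its hand wheel

## Robot

A 6-joint arm with a two-finger parallel gripper is mounted at the origin on a cart in front of the work surface, level with it; the furniture and walls round the work are solid. World frame = base frame: x ahead of the robot, y to its left, z up, the work surface at z = 0. Lengths are in m, angles in rad, forces in N, time in s.
With the tool pointing down it reaches from about 0.35 to 0.85 m from the base axis. Payload 8.1 kg.
Tool frame: the origin (TCP) lies midway between the tips of the shut fingers; the grasp point (between the pads) lies 19 mm behind it (robot.grip_point_offset is the distance from the TCP to the grasp point, in m); z points along the fingers, y is the line along which they close (so a half turn about z gives the same grasp; the last joint's range is limited). The gripper opens to 93 mm and grips with 3 to 60 N. Pads are 15 mm wide; open, the fingers measure 128 mm over their backs; the gripper's body (75 mm by 188 mm) begins 65 mm behind the grasp point.
Start: joints at [1.206, 0.13, 1.488, -0, 1.523, -0.085], TCP at [0.166, 0.577, 0.219] pointing down, gripper open.
Joint ranges: [-2.96, 2.96], [-0.89, 2.26], [0.02, 2.5], [-1.34, 4.48], [0, 2.73], [-2.66, 2.66]. Speed limits (rad/s): [2.39, 2.39, 2.79, 3.14, 3.14, 3.14].

## Interface

Orientations are given as a rotation vector (axis times angle).
In Python, from plant import robot, read_camera, job gives the robot as it stands.
- The arm moves only by the shell command python3 -m inch 'ROWS' [FORCE]. ROWS is JSON, one flat list of numbers, 5 for each row, row after row: the shift along the world's x, y, z in mm, then the turn about the world's z in degrees, then the opening in per cent of the stroke, from 0 (shut) to 100 (fully open). In form: [dx, dy, dz, yaw, hand, dx, dy, dz, yaw, hand, ...]. A call has 1 to 10 rows; each row is the pose to reach, as a shift and turn from the pose commanded when the call began; what a row does not reach only later rows make up. A row lasts 1/12 s, in which the tool goes at most 41.7 mm and 7.16 degrees, less where a joint would pass 70% of its speed; a pose out of reach is approached as far as the arm can. A call with a gripper value outside its range is refused whole. The fingers move at their own pace and stop on an object; FORCE is the grip in N (left out, the last holds). Time passes only in rows, so rows that repeat a pose let the fingers close. It gives the time, the measured TCP pose, the force, the opening and the grip force at its end, in the units of the state.
- robot.read_state(): the state, without advancing time (a new reading comes with each control period).
- read_camera(name): name is "side" or "top"; returns a dict with "image" (384x512x3 uint8, blue, green, red), "K" (3x3 intrinsics, pixels), "extrinsics" (4x4, takes a point from world to camera coordinates). Camera axes: x right, y down, z forward; pixel columns grow to the right and rows downward; lengths in m; the calibration is good to about 2 mm. A picture is of the moment at which its call begins. There is no depth.
- job.close_job(): hands the job in; it is judged then, once.
The state is a dict: "t": time; "q": joint angles; "dq": joint speeds; "joint_torque": joint torques, N m; "tool_pos": TCP position; "orientation": TCP orientation; "force": force on the tool from outside, world axes, zero at the start; "wrist_torque": the same for the moment, N m; "opening": finger opening in m; "gripper_force": force on a finger pad.
Only numpy, scipy, OpenCV 4.12 (cv2) and the standard library are available. Lean on these libraries where they do the work, as an engineer would, in place of code of your own. Each camera call takes 0.05 s, during which the arm holds its last target. There are 200 camera calls.

## Task

Advance the hand-cranked vial feeder by exactly one place, so that the red-capped vial comes under the needle: with the fingertips push the upright black handle of the hand wheel round clockwise (seen from above) through exactly one full turn, until it stands at the red index post again, and never run well past the post. Push gently and steadily from behind with the outside of the closed fingers, never taking the handle between them; do not touch the vials or their carriage, disturb nothing else on the bench, and finish with the hand clear.

Things in the scene. Friction and masses are not known exactly. Their poses are not given: they have to be found in the camera images.
- crank_wheel (a joint): Turn of the steel hand wheel (rim circle radius 60 mm, bar 11 mm thick, three spokes, on a white gearbox) about its vertical axis, in rad. 0 = start, black handle at the red index post; grows CLOCKWISE seen from above; one full turn = 6.283. End stops at 0 and at two turns. It takes about 2 N at the handle to turn and stays where it is left; one turn moves the vial carriage 26 mm.
- wheel_axis (a point): Point on the wheel's vertical axis in the plane of its rim, 88 mm above the worktop. It does not turn with the wheel; its x axis points from the wheel to the vial rail behind it, z up. The handle starts 60 mm from it along its -x axis. The feeder's base plate, 10 mm thick, reaches 91 mm to -x, 165 mm to +x and 75 mm to either side (118 mm at the rail).
- handle: Black upright handle of the wheel, on its rim at 60 mm from the axis, free to revolve on its own pin: 15 to 16 mm in diameter, 48 mm high above its origin, which lies on the handle's centre line in the plane of the rim (88 mm above the worktop); so its top is 136 mm above the worktop, and its part to push on is 100 to 132 mm above the worktop. Below 98 mm is the steel foot, then the rim (top at 93.5 mm). It circles with the wheel.
- index_mark (a point): Top of the red index mark, a post of 12 x 10 mm just outside the rim, 80 mm from the axis (to -x of wheel_axis), its top 79 mm above the worktop and so below the rim; the handle starts beside it, straight between it and the axis.
- needle_tip (a point): Lower end of the steel needle over the rail, 82 mm above the worktop, 6 mm over the vial caps, 125 mm behind the wheel axis (+x of wheel_axis). Its black bracket and post reach 110 mm above the worktop, the highest part of the feeder behind the wheel.
- vial_1: Blue-capped sample vial, 20 mm in diameter, 48 mm high, origin at the centre of its underside; loose in the first pocket of the carriage, under the needle at the start. Not to be touched.
- vial_3: Red-capped sample vial, same size and origin, loose in the second pocket, 26 mm from the first: it must come under the needle. Not to be touched.
- vial_4: White-capped sample vial, same size and origin, loose in the third pocket. Not to be touched.
- vial_6: Black-capped sample vial, same size and origin, loose in the fourth pocket. Not to be touched.
- carriage: Blue carriage: block with four vial pockets 20 mm deep that slides on the feeder's rail behind the wheel, 38 x 112 x 26 mm, top 48 mm above the worktop, origin at the centre of its underside. Driven by the wheel only: one turn moves it 26 mm to +y of wheel_axis. Not to be touched.
- acid_bottle: Bystander: brown bottle with red cap, 60 mm in diameter, 135 mm high, origin under its centre.
- standard_a: Bystander: white bottle with white cap, 37 mm in diameter, 88 mm high, origin under its centre.
- standard_b: Bystander: white bottle with yellow cap, 37 mm in diameter, 88 mm high, origin under its centre.
- beaker_100: Bystander: glass beaker, 53 mm in diameter, 68 mm high, origin under its centre.
- petri_dish: Bystander: covered petri dish, 90 mm in diameter, 17 mm high, origin under its centre.
- film_roll: Bystander: standing roll of white film, 62 mm in diameter, 50 mm high, origin under its centre.
- timer: Bystander: white bench timer, 39 x 68 x 62 mm, origin under its centre.

How it is judged:
By the outcome, as a careful person would: the job done as asked, in the order asked, and still so for the second after the job is handed in, with the robot touching nothing.
It also fails if it takes over 58 s, if anything falls off the work surface, if the arm or the gripper's body presses on something with over 40 N, if the wrist force passes 120 N, or if a joint passes its speed limit or range.

## Working session

There is one attempt and no reset: what is moved stays moved. The work goes in short steps, Python scripts to look and compute and a shell command to move; the robot and the scene stay as the last step left them, time stands still between calls to the robot, and variables do not carry over. Pictures are saved under pics/ and viewed, at most 10 in all, crops included, and the job is handed in when it is done.

```bash
mkdir -p pics; ls; python3 - <<'E'
from plant import robot, read_camera
import cv2,numpy as np
for n in("top","side"):
    c=read_camera(n); cv2.imwrite(f"pics/{n}0.png",c["image"]); np.savez(f"{n}0.npz",**c)
    print(n,c["K"].round(1).tolist(),c["extrinsics"].round(3).tolist())
print(robot.read_state())
E
```

```text
pics
top [[437.9, 0.0, 255.5], [0.0, 437.9, 196.4], [0.0, 0.0, 1.0]] [[0.01, -1.0, -0.012, -0.002], [-0.995, -0.009, -0.098, 0.583], [0.098, 0.013, -0.995, 1.652], [0.0, 0.0, 0.0, 1.0]]
side [[442.6, 0.0, 255.1], [0.0, 442.6, 190.1], [0.0, 0.0, 1.0]] [[0.483, -0.876, -0.016, -0.295], [-0.682, -0.364, -0.634, 0.467], [0.549, 0.317, -0.773, 1.248], [0.0, 0.0, 0.0, 1.0]]
{'t': 0.1, 'q': array([ 1.20562109e+00,  1.31090796e-01,  1.48913658e+00, -1.55575931e-05,
        1.52303826e+00, -8.54039964e-02]), 'dq': array([ 5.54256164e-04,  8.08454889e-04, -2.72115607e-03,  1.88278528e-03,
        5.75137213e-05,  1.16103582e-04]), 'joint_torque': array([ 1.12941889e-03, -5.61341321e+01, -4.93096268e+01,  7.70725915e-02,
        2.91876763e-02, -7.19011018e-05]), 'tool_pos': array([0.1654837 , 0.57619311, 0.21770785]), 'orientation': array([-4.37980476e-01, -3.11054947e+00,  2.56665589e-03]), 'force': array([-0.1626984 ,  0.31926033, -0.46106398]), 'wrist_torque': array([-0.00563501,  0.03271351,  0.03605534]), 'gripper_force': 0.0, 'opening': 0.09317396305379826}
```

View pics/top0.png

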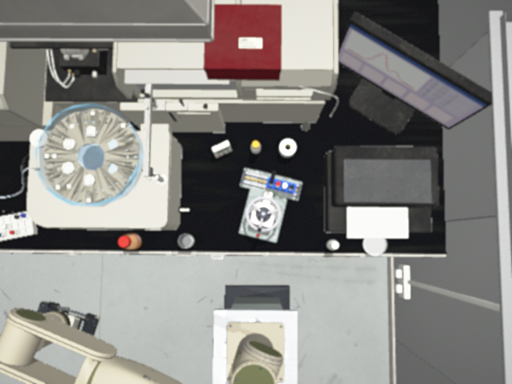

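View pics/side0.png

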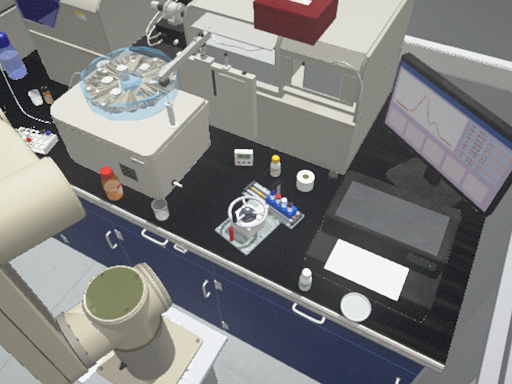

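The top view has the wheel at about (264,212), with the rail and vials above it at (270,183). The side view has the wheel at (248,213), the red post at (231,233) and the vials at (280,203). I'll crop and enlarge both.

```bash
python3 - <<'E'
import cv2,numpy as np
a=cv2.imread("pics/top0.png")[155:250,215:325]; b=cv2.imread("pics/side0.png")[170:260,200:310]
f=lambda i:cv2.resize(i,(int(i.shape[1]*3.6),int(i.shape[0]*6*.6)),interpolation=cv2.INTER_CUBIC)
A,B=f(a),f(b); h=max(A.shape[0],B.shape[0])
p=lambda i:cv2.copyMakeBorder(i,0,h-i.shape[0],0,4,0)
cv2.imwrite("pics/c0.png",np.hstack([p(A),p(B)]))
E
```

```text
(no output)
```

View pics/c0.png

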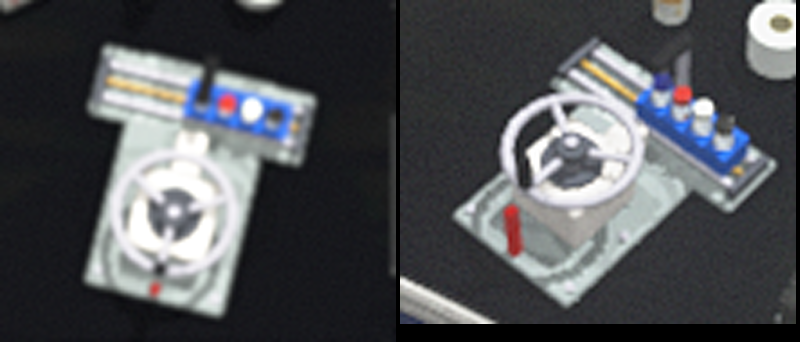

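```bash
cat > h.py <<'E'
import cv2,numpy as np
def load(n): return dict(np.load(n))
def ray(c,u,v):
    E=c["extrinsics"];R=E[:3,:3];o=-R.T@E[:3,3];d=R.T@np.linalg.inv(c["K"])@[u,v,1];return o,d/np.linalg.norm(d)
def plane(c,u,v,z):
    o,d=ray(c,u,v);return o+d*(z-o[2])/d[2]
def tri(c1,p1,c2,p2):
    A=[];b=[]
    for c,p in((c1,p1),(c2,p2)):
        o,d=ray(c,*p);M=np.eye(3)-np.outer(d,d);A.append(M);b.append(M@o)
    x=np.linalg.solve(sum(A),sum(b));return x,[np.linalg.norm(M@x-q)*1e3 for M,q in zip(A,b)]
def proj(c,X):
    p=c["K"]@(c["extrinsics"][:3,:3]@X+c["extrinsics"][:3,3]);return p[:2]/p[2]
def comps(m,roi,amin=4):
    x0,y0,x1,y1=roi;n,l,s,ce=cv2.connectedComponentsWithStats(m[y0:y1,x0:x1].astype(np.uint8))
    return [(s[i,4],(ce[i]+[x0,y0]).round(1).tolist(),(s[i,:4]+[x0,y0,0,0]).tolist()) for i in range(1,n) if s[i,4]>=amin]
E
python3 - <<'E'
from h import *
R={"top":(235,160,310,250),"side":(205,175,310,255)}
for n in R:
    c=load(n+"0.npz");im=c["image"].astype(int);B,G,Rr=im[...,0],im[...,1],im[...,2]
    hsv=cv2.cvtColor(c["image"],cv2.COLOR_BGR2HSV).astype(int);H,S,V=hsv[...,0],hsv[...,1],hsv[...,2]
    print(n,"red",comps((Rr>G+50)&(Rr>B+50),R[n],3))
    print("blue",comps((B>Rr+60)&(B>90),R[n],10))
    rim=((B-G)>=7)&(V>130)&(S<50)
    for k in comps(rim,R[n],15): print("rim",k)
    vis=np.where(rim,255,0).astype(np.uint8);x0,y0,x1,y1=R[n]
    cv2.imwrite(f"pics/m_{n}.png",cv2.resize(vis[y0:y1,x0:x1],None,fx=4,fy=4,interpolation=0))
a,b=cv2.imread("pics/m_top.png"),cv2.imread("pics/m_side.png")
b=cv2.copyMakeBorder(b,0,a.shape[0]-b.shape[0],8,0,0,value=(0,0,255));cv2.imwrite("pics/m.png",np.hstack([a,b]))
E
```

```text
top red [(np.int32(14), [277.7, 183.5], [276, 182, 4, 4]), (np.int32(8), [257.9, 234.9], [257, 234, 3, 3])]
blue [(np.int32(218), [281.0, 185.5], [266, 177, 31, 17])]
rim (np.int32(60), [263.0, 213.2], [257, 209, 13, 13])
side red [(np.int32(22), [278.1, 195.9], [276, 194, 5, 5]), (np.int32(52), [231.0, 233.4], [229, 227, 5, 14])]
blue [(np.int32(258), [280.1, 206.1], [265, 191, 32, 28])]
rim (np.int32(322), [253.4, 203.3], [228, 181, 74, 41])
rim (np.int32(17), [278.5, 200.2], [276, 198, 7, 5])
rim (np.int32(23), [256.9, 212.7], [252, 209, 13, 7])
rim (np.int32(99), [247.7, 221.7], [236, 214, 31, 14])
```

View pics/m.png

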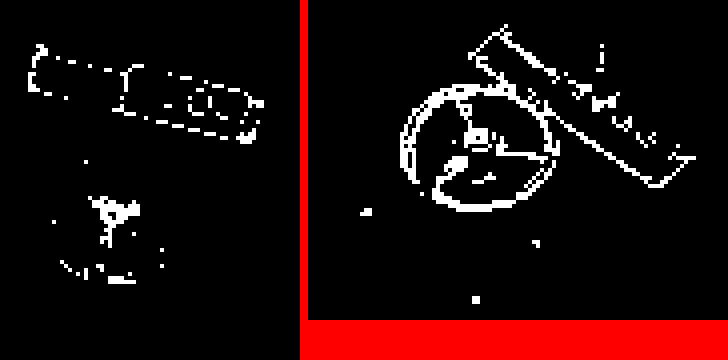

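The mask shows the rim clean in the side view, centred near (248,212). In the top view only the hub shows, near (263,213). Next I fit the ellipse and triangulate.

```bash
python3 - <<'E'
from h import *
t,s=load("top0.npz"),load("side0.npz")
im=s["image"].astype(int);B,G=im[...,0],im[...,1];hsv=cv2.cvtColor(s["image"],cv2.COLOR_BGR2HSV).astype(int)
rim=((B-G)>=7)&(hsv[...,2]>130)&(hsv[...,1]<50)
ys,xs=np.nonzero(rim);k=(xs>=227)&(xs<=269)&(ys>193)&(ys<230);P=np.c_[xs,ys][k]
W=np.array([plane(s,u,v,.091) for u,v in P])[:,:2]
c=W.mean(0)
from scipy.optimize import least_squares
k=np.ones(len(W),bool)
for _ in range(6):
    r=least_squares(lambda p:np.hypot(*(W[k]-p[:2]).T)-p[2],[*c,.06],loss="soft_l1",f_scale=.003).x
    c=r[:2];k=abs(np.hypot(*(W-c).T)-.06)<.009
print("rim circle side",r,k.sum())
# top: hub
print("hub tri",tri(t,(263,213.2),s,(248,211)))
for z in(.088,.1):print("hub top z",z,plane(t,263,213.2,z))
# red post top: side topmost rows
red=(im[...,2]>G+50)&(im[...,2]>B+50);yy,xx=np.nonzero(red[220:250,220:240]);m=yy<=yy.min()+3
ps=(xx[m].mean()+220,yy[m].mean()+220);print("post side top px",ps,yy.min()+220)
pp,e=tri(t,(257.9,234.9),s,ps);print("post",pp,e,plane(t,257.9,234.9,.079))
cp,e=tri(t,(277.7,183.5),s,(278.1,195.5));print("redcap",cp,e)
tb=t["image"].astype(int);bl=(tb[...,0]>tb[...,2]+60)&(tb[...,0]>90)
m=bl[170:200,260:300].astype(np.uint8);cn=max(cv2.findContours(m,0,2)[0],key=cv2.contourArea)
bx=cv2.boxPoints(cv2.minAreaRect(cn))+[260,170];bw=np.array([plane(t,*q,.048) for q in bx]);print("carriage box",bw.round(3).tolist())
e=[bw[1]-bw[0],bw[2]-bw[1]];e=max(e,key=np.linalg.norm);print("len",np.linalg.norm(e),"dir deg",np.degrees(np.arctan2(e[1],e[0])))
print("axis->post deg",np.degrees(np.arctan2(*(pp[:2]-c)[::-1])),np.linalg.norm(pp[:2]-c))
E
```

```text
rim circle side [ 0.5125055  -0.02642456  0.06018851] 239
hub tri (array([ 0.51586794, -0.02622666,  0.08798091]), [np.float64(0.9546314302955805), np.float64(0.9546314302954643)])
hub top z 0.088 [ 0.51532437 -0.02544021  0.088     ]
hub top z 0.1 [ 0.51461    -0.02538691  0.1       ]
post side top px (np.float64(230.6), np.float64(228.6)) 227
post [ 0.43570382 -0.00749678  0.07630812] [np.float64(0.24306157347630555), np.float64(0.2430615734762801)] [ 0.43553476 -0.00731779  0.079     ]
redcap [ 0.62798539 -0.08031366  0.07776915] [np.float64(1.020814697901593), np.float64(1.020814697901505)]
carriage box [[0.618, -0.033, 0.048], [0.659, -0.042, 0.048], [0.632, -0.153, 0.048], [0.592, -0.143, 0.048]]
len 0.11337028451122723 dir deg -103.70675322405292
axis->post deg 166.15534709681492 0.07909968322179455
```

Everything agrees: the axis is at (0.5135, −0.0265) and the feeder's x axis points at −13.8°. From those, the post comes out 79–80 mm from the axis, and the red cap is within 2 mm of where it should be. The handle should be at (0.455, −0.012).

I'll shut the hand and travel high to a place behind the handle.

```bash
python3 -m inch '[115,-100,0,1,0,230,-200,0,2,0,230,-200,0,2,0,230,-200,0,2,0,230,-200,0,2,0,230,-200,0,2,0,230,-200,0,2,0,230,-200,0,2,0,230,-200,0,2,0,230,-200,0,2,0]' 10
python3 -m inch '[50,-430,0,0,0,50,-430,0,0,0,50,-430,0,0,0,50,-430,0,0,0,50,-430,0,0,0,50,-430,0,0,0,50,-430,0,0,0,50,-430,0,0,0,50,-430,0,0,0,50,-430,0,0,0]'
python3 -m inch '[50,-430,0,0,0]'
cat > st.py <<'E'
from plant import robot
from scipy.spatial.transform import Rotation as R
import numpy as np
s=robot.read_state();y=R.from_rotvec(s["orientation"]).as_matrix()[:,1]
print("tcp",(s["tool_pos"]*1e3).round(1),"yaw",np.degrees(np.arctan2(y[1],y[0])).round(1),"F",s["force"].round(1),"q6",s["q"][5].round(2),"open",s["opening"].round(4),"t",s["t"])
E
python3 st.py
```

```text
t: 0.93
tool_pos: [0.3957, 0.3763, 0.2182]
orientation: [-0.387, -3.117, 0.0]
force: [-0.8, 0.6, 0.5]
opening: 0.0307
gripper_force: 0.0
t: 1.77
tool_pos: [0.4436, -0.0372, 0.2188]
orientation: [0.379, 3.118, 0.001]
force: [0.4, 0.7, 0.2]
opening: 0.0006
gripper_force: 0.0
t: 1.85
tool_pos: [0.4486, -0.0787, 0.2188]
orientation: [0.38, 3.118, 0.001]
force: [1.1, 0.3, 0.7]
opening: 0.0005
gripper_force: 0.0Traceback (most recent call last):
  File "st.py", line 5, in <module>
    print("tcp",(s["tool_pos"]*1e3).round(1),"yaw",np.degrees(np.arctan2(y[1],y[0])).round(1),"F",s["force"].round(1),"q6",s["q"][5].round(2),"open",s["opening"].round(4),"t",s["t"])
                                                                                                                                                     ^^^^^^^^^^^^^^^^^^
AttributeError: 'float' object has no attribute 'round'
```

```bash
sed -i 's/s\["opening"\].round(4)/round(s["opening"],4)/' st.py
python3 -m inch '[0,0,-30,0,0,0,0,-60,0,0,0,0,-90,0,0,0,0,-111,0,0,-1,17,-111,0,0,-2,28,-111,0,0,-2,28,-111,0,0]'
python3 st.py
cat > look.py <<'E'
import sys,cv2,numpy as np
from plant import read_camera
t=read_camera("top");s=read_camera("side");k=sys.argv[1]
np.savez(f"top{k}.npz",**t);np.savez(f"side{k}.npz",**s)
f=lambda i:cv2.resize(i,(396,342),interpolation=cv2.INTER_CUBIC)
cv2.imwrite(f"pics/c{k}.png",np.hstack([f(t["image"][155:250,215:325]),f(s["image"][165:260,200:310])]))
E
python3 look.py 1
cat > gen.py <<'E'
# rows table: absolute tool poses for handle turn phi; args: phi list start stop step D
import sys,numpy as np
a,b,n,D=map(float,sys.argv[1:5]);C=np.array([513.5,-26.5])
T=lambda p,D:(lambda th:C+60*np.array([np.cos(th),np.sin(th)])-D*np.array([np.sin(th),-np.cos(th)]))(np.radians(166.2-p))
D0=float(sys.argv[5]) if len(sys.argv)>5 else D
for p in np.linspace(a,b,int(n)+1)[0:]: print(p.round(1),(T(p,D)-T(a,D0)).round(1),"yaw",(76.2-p)-(76.2-a),T(p,D).round(1))
E
python3 gen.py 0 45 10 25
```

```text
t: 2.43
tool_pos: [0.4465, -0.0476, 0.1076]
orientation: [-0.379, -3.118, -0.002]
force: [-0.1, -0.8, -0.3]
opening: 0.0006
gripper_force: 0.0
tcp [446.5 -47.6 107.6] yaw 76.2 F [-0.1 -0.8 -0.3] q6 -1.55 open 0.0006 t 2.4333
0.0 [0. 0.] yaw 0.0 [449.3 -36.5]
4.5 [-0.6  5.1] yaw -4.5 [448.7 -31.4]
9.0 [-0.8 10.2] yaw -9.0 [448.5 -26.3]
13.5 [-0.6 15.3] yaw -13.5 [448.7 -21.2]
18.0 [ 0.1 20.3] yaw -18.0 [449.3 -16.1]
22.5 [ 1.1 25.3] yaw -22.5 [450.3 -11.1]
27.0 [ 2.5 30.2] yaw -27.0 [451.7  -6.2]
31.5 [ 4.3 35. ] yaw -31.5 [453.5  -1.4]
36.0 [ 6.4 39.7] yaw -36.0 [455.7   3.2]
40.5 [ 8.9 44.1] yaw -40.5 [458.2   7.6]
45.0 [11.8 48.3] yaw -45.0 [461.   11.9]
```

View pics/c1.png

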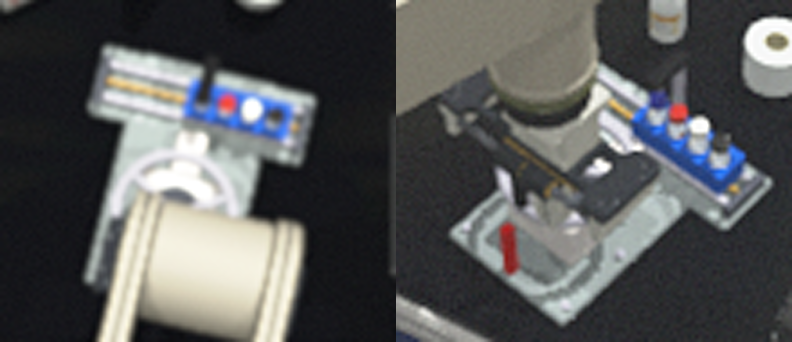

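The pictures show the gripper just behind the handle, and the carriage and red post are undisturbed. Next I creep up to contact.

```bash
python3 -m inch '[1,3,0,0,0,2,6,0,0,0,2.2,8,0,0,0,2.5,9.5,0,0,0]'; python3 st.py; python3 -m inch '[0.3,1,0,0,0,0.5,2,0,0,0,0.5,2,0,0,0]'; python3 st.py
```

```text
t: 2.87
tool_pos: [0.4495, -0.041, 0.108]
orientation: [0.384, 3.117, -0.0]
force: [-0.1, -0.5, -0.3]
opening: 0.0008
gripper_force: 0.0
tcp [449.5 -41.  108. ] yaw 76.0 F [-0.1 -0.5 -0.3] q6 -1.53 open 0.0008 t 2.8667
t: 3.12
tool_pos: [0.4496, -0.039, 0.1076]
orientation: [-0.384, -3.118, -0.0]
force: [-0.1, -0.8, -0.2]
opening: 0.0006
gripper_force: 0.0
tcp [449.6 -39.  107.6] yaw 76.0 F [-0.1 -0.8 -0.2] q6 -1.53 open 0.0006 t 3.1167
```

```bash
for i in 1 2; do python3 -m inch '[0.2,1,0,0,0,0.4,2,0,0,0,0.4,2,0,0,0]' >/dev/null; python3 st.py; done
```

```text
tcp [450.  -37.  107.6] yaw 76.0 F [ 0.5 -0.3 -0.2] q6 -1.52 open 0.0002 t 3.3667
tcp [450.4 -35.  107.6] yaw 76.0 F [-0.5  0.2  0.4] q6 -1.52 open 0.0003 t 3.6167
```

```bash
for i in 1 2 3; do python3 -m inch '[0.2,1,0,0,0,0.4,2,0,0,0,0.4,2,0,0,0]' >/dev/null; python3 st.py; done; python3 look.py 2
```

```text
tcp [450.8 -33.1 107.6] yaw 76.0 F [-0.1 -0.1  0.4] q6 -1.51 open 0.0007 t 3.8667
tcp [451.2 -31.  107.6] yaw 76.0 F [-0.3 -1.3 -0.2] q6 -1.51 open 0.0003 t 4.1167
tcp [451.6 -28.9 107.6] yaw 76.0 F [-0.4 -1.4  0.4] q6 -1.5 open 0.0006 t 4.3667
```

View pics/c2.png

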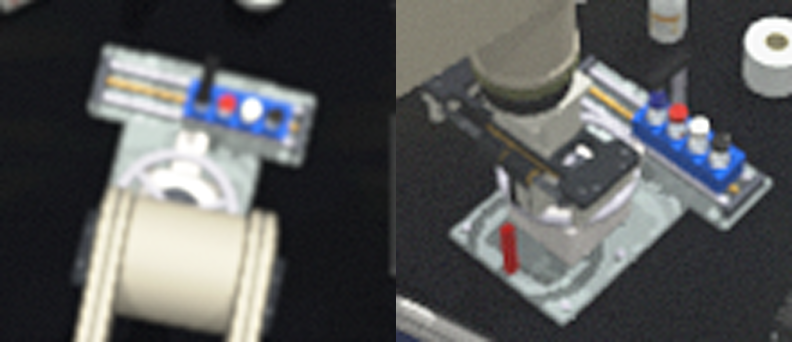

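Contact shows as a steady 1.3 N, with the tool about 20 mm behind the handle. The handle is dark beside the finger in the side view, and the carriage hasn't visibly moved. Now I push along the circle.

```bash
python3 gen.py 3 48 10 20; echo; python3 gen.py 48 93 10 20; echo;  python3 gen.py 93 138 10 20; echo; python3 gen.py 138 183 10 20
```

```text
3.0 [0. 0.] yaw 0.0 [450.3 -28.3]
7.5 [0.1 5. ] yaw -4.5 [450.3 -23.3]
12.0 [0.5 9.9] yaw -9.0 [450.8 -18.4]
16.5 [ 1.3 14.8] yaw -13.5 [451.6 -13.5]
21.0 [ 2.5 19.6] yaw -18.0 [452.8  -8.7]
25.5 [ 4.1 24.3] yaw -22.5 [454.4  -4. ]
30.0 [ 6.1 28.9] yaw -27.0 [456.4   0.6]
34.5 [ 8.4 33.3] yaw -31.5 [458.7   5. ]
39.0 [11.  37.5] yaw -36.0 [461.3   9.2]
43.5 [14.  41.5] yaw -40.5 [464.3  13.2]
48.0 [17.2 45.2] yaw -45.0 [467.5  16.9]

48.0 [0. 0.] yaw 0.0 [467.5  16.9]
52.5 [3.5 3.5] yaw -4.5 [471.1  20.4]
57.0 [7.4 6.7] yaw -9.0 [474.9  23.6]
61.5 [11.4  9.5] yaw -13.5 [478.9  26.5]
66.0 [15.7 12.1] yaw -18.0 [483.2  29. ]
70.5 [20.1 14.3] yaw -22.5 [487.6  31.2]
75.0 [24.7 16.1] yaw -27.0 [492.2  33.1]
79.5 [29.5 17.6] yaw -31.5 [497.   34.6]
84.0 [34.3 18.7] yaw -36.0 [501.8  35.7]
88.5 [39.2 19.5] yaw -40.5 [506.7  36.4]
93.0 [44.2 19.8] yaw -45.0 [511.7  36.7]

93.0 [0. 0.] yaw 0.0 [511.7  36.7]
97.5 [ 5.  -0.1] yaw -4.5 [516.7  36.7]
102.0 [ 9.9 -0.5] yaw -9.0 [521.6  36.2]
106.5 [14.8 -1.3] yaw -13.5 [526.5  35.4]
111.0 [19.6 -2.5] yaw -18.0 [531.3  34.2]
115.5 [24.3 -4.1] yaw -22.5 [536.   32.6]
120.0 [28.9 -6.1] yaw -27.0 [540.6  30.6]
124.5 [33.3 -8.4] yaw -31.5 [545.   28.3]
129.0 [ 37.5 -11. ] yaw -36.0 [549.2  25.7]
133.5 [ 41.5 -14. ] yaw -40.5 [553.2  22.7]
138.0 [ 45.2 -17.2] yaw -45.0 [556.9  19.5]

138.0 [0. 0.] yaw 0.0 [556.9  19.5]
142.5 [ 3.5 -3.5] yaw -4.5 [560.4  15.9]
147.0 [ 6.7 -7.4] yaw -9.0 [563.6  12.1]
151.5 [  9.5 -11.4] yaw -13.5 [566.5   8.1]
156.0 [ 12.1 -15.7] yaw -18.0 [569.    3.8]
160.5 [ 14.3 -20.1] yaw -22.5 [571.2  -0.6]
165.0 [ 16.1 -24.7] yaw -27.0 [573.1  -5.2]
169.5 [ 17.6 -29.5] yaw -31.5 [574.6 -10. ]
174.0 [ 18.7 -34.3] yaw -36.0 [575.7 -14.8]
178.5 [ 19.5 -39.2] yaw -40.5 [576.4 -19.7]
183.0 [ 19.8 -44.2] yaw -45.0 [576.7 -24.7]
```

```bash
python3 -m inch '[-1,4.5,0,-5,0,-0.7,10,0,-11,0,0,15,0,-16,0,1.2,20,0,-21,0,2.8,25,0,-25,0,4.8,29.5,0,-30,0,7.1,34,0,-34,0,9.7,38,0,-39,0,12.7,42,0,-43,0,16,46,0,-48,0]'; python3 st.py
```

```text
t: 5.3
tool_pos: [0.4674, 0.0172, 0.1076]
orientation: [-1.623, -2.689, 0.0]
force: [-2.8, -1.2, 0.9]
opening: 0.0003
gripper_force: 1.0
tcp [467.4  17.2 107.6] yaw 27.8 F [-2.8 -1.2  0.9] q6 -0.56 open 0.0003 t 5.3
```

The force is 3 N and purely tangential, as it should be. I carry on.

```bash
python3 -m inch '[3.6,3.4,0,-4,0,7.5,6.5,0,-9,0,11.5,9.3,0,-13,0,15.8,11.8,0,-18,0,20.2,14,0,-22,0,24.8,15.9,0,-27,0,29.5,17.4,0,-31,0,34.3,18.5,0,-36,0,39.2,19.2,0,-40,0,44.2,19.6,0,-45,0]'; python3 st.py
python3 -m inch '[5,0,0,-4,0,9.9,-0.5,0,-9,0,14.8,-1.3,0,-13,0,19.6,-2.5,0,-18,0,24.3,-4.1,0,-22,0,28.9,-6.1,0,-27,0,33.3,-8.4,0,-31,0,37.5,-11,0,-36,0,41.5,-14,0,-40,0,45.2,-17.2,0,-45,0]'; python3 st.py
```

```text
t: 6.13
tool_pos: [0.5117, 0.037, 0.1076]
orientation: [-2.528, -1.864, 0.0]
force: [-1.6, 0.9, 2.3]
opening: 0.0004
gripper_force: 1.0
tcp [511.7  37.  107.6] yaw -17.2 F [-1.6  0.9  2.3] q6 0.27 open 0.0004 t 6.1333
t: 6.97
tool_pos: [0.5571, 0.0198, 0.1076]
orientation: [-3.049, -0.754, 0.0]
force: [-1.0, 1.3, 1.0]
opening: 0.0006
gripper_force: 1.0
tcp [557.1  19.8 107.6] yaw -62.2 F [-1.   1.3  1. ] q6 1.03 open 0.0006 t 6.9667
```

```bash
python3 -m inch '[3.4,-3.7,0,-4,0,6.5,-7.6,0,-9,0,9.3,-11.6,0,-13,0,11.9,-15.9,0,-18,0,14.1,-20.3,0,-22,0,15.9,-24.9,0,-27,0,17.4,-29.7,0,-31,0,18.5,-34.5,0,-36,0,19.3,-39.4,0,-40,0,19.6,-44.4,0,-45,0]'; python3 st.py; python3 look.py 3
```

```text
t: 7.8
tool_pos: [0.5769, -0.0246, 0.1077]
orientation: [-3.105, 0.47, -0.0]
force: [1.1, 1.9, 0.2]
opening: 0.0005
gripper_force: 1.0
tcp [576.9 -24.6 107.7] yaw -107.2 F [1.1 1.9 0.2] q6 1.74 open 0.0005 t 7.8
```

View pics/c3.png

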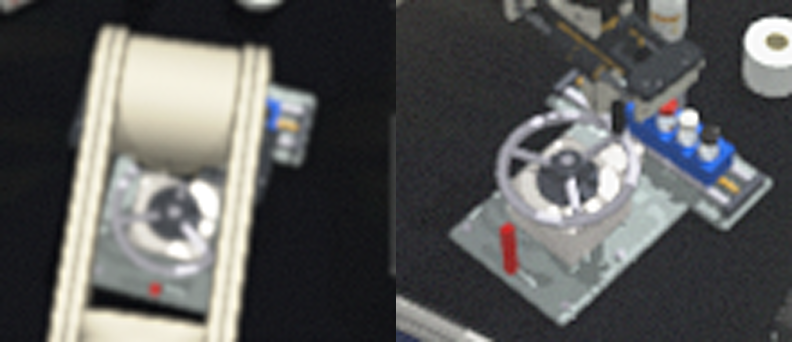

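The handle has gone half a turn and now stands at side pixel (261,193) by the rail. The carriage has moved half a pitch and the vials are upright. I back off, turn the hand +180°, and compute the handle angle from this picture.

```bash
python3 - <<'E'
from h import *
s=load("side3.npz");im=s["image"].astype(int)
m=(im.max(2)<55);roi=(256,186,268,206)
for k in comps(m,roi,6):print(k)
x0,y0,x1,y1=roi;print(im.max(2)[y0:y1,x0:x1])
C=np.array([.5135,-.0265])
for a in(177,180,183,186):
    th=np.radians(166.2-a);u=C+.06*np.array([np.cos(th),np.sin(th)]);print(a,proj(s,np.array([*u,.136])).round(1),proj(s,np.array([*u,.098])).round(1))
E
python3 -m inch '[2,8,0,0,0,5,18,0,0,0,8,28,0,0,0,0,36,0,0,0,-10,45,0,0,0,-15,50,0,0,0]' | head -3
python3 -m inch '[0,0,0,7,0,0,0,0,14,0,0,0,0,21,0,0,0,0,28,0,0,0,0,35,0,0,0,0,42,0,0,0,0,49,0,0,0,0,56,0,0,0,0,63,0,0,0,0,70,0]' >/dev/null
python3 -m inch '[0,0,0,7,0,0,0,0,14,0,0,0,0,21,0,0,0,0,28,0,0,0,0,35,0,0,0,0,42,0,0,0,0,49,0,0,0,0,56,0,0,0,0,63,0,0,0,0,70,0]' >/dev/null
python3 -m inch '[0,0,0,7,0,0,0,0,14,0,0,0,0,21,0,0,0,0,28,0,0,0,0,35,0,0,0,0,40,0,0,0,0,40,0]' >/dev/null
python3 st.py; python3 gen.py 183 183 1 20;  python3 gen.py 183 228 10 20; python3 gen.py 228 273 10 20; python3 gen.py 273 318 10 20
```

```text
(np.int32(23), [261.0, 197.0], [260, 193, 3, 9])
[[ 96  98 102 100 120 137 124  72  62  80  76  81]
 [108 104  98  95 101 121 158 142  73  76  81  81]
 [142 136 125 112  98 101 139 155  79  72  78  78]
 [139 140 144 136 107  88  95  88  63  60  72  79]
 [138 138 141 149 140 116  97  91  66  57  59  68]
 [141 139 143 145 140 131 104  93  85  78  76  71]
 [140 141 141 134 120 108  93 102 100  94 111  99]
 [138 141 142 119  58  43  56  87 150 175 139 133]
 [140 137 138 108  37  48  46  88 196 230 147 138]
 [136 138 128  96  44  48  47 104 176 188 130 144]
 [152 164 165 125  39  50  47  90 141 147 131 143]
 [156 185 208 161  38  47  42  73 127 138 124 149]
 [134 152 184 159  40  51  47  63 107 128 124 122]
 [143 129 157 162  34  46  44  73 117 132 130 131]
 [154 143 151 151  33  44  47  96 142 132 130 131]
 [214 220 181 131  63  44  56 130 168 137 130 128]
 [231 242 205 151 104  90 109 174 194 146 131 128]
 [193 180 162 145 125 128 152 202 208 159 139 133]
 [178 164 146 153 151 127 149 201 226 202 164 159]
 [153 141 138 186 223 216 188 174 221 227 225 229]]
177 [258.9 191.3] [259.  198.5
[... 1122 characters left out ...]
9.4 -84.2]
255.0 [-24.7 -16.1] yaw -27.0 [534.8 -86.1]
259.5 [-29.5 -17.6] yaw -31.5 [530.  -87.6]
264.0 [-34.3 -18.7] yaw -36.0 [525.2 -88.7]
268.5 [-39.2 -19.5] yaw -40.5 [520.3 -89.4]
273.0 [-44.2 -19.8] yaw -45.0 [515.3 -89.7]
273.0 [0. 0.] yaw 0.0 [515.3 -89.7]
277.5 [-5.   0.1] yaw -4.5 [510.3 -89.7]
282.0 [-9.9  0.5] yaw -9.0 [505.4 -89.2]
286.5 [-14.8   1.3] yaw -13.5 [500.5 -88.4]
291.0 [-19.6   2.5] yaw -18.0 [495.7 -87.2]
295.5 [-24.3   4.1] yaw -22.5 [491.  -85.6]
300.0 [-28.9   6.1] yaw -27.0 [486.4 -83.6]
304.5 [-33.3   8.4] yaw -31.5 [482.  -81.3]
309.0 [-37.5  11. ] yaw -36.0 [477.8 -78.7]
313.5 [-41.5  14. ] yaw -40.5 [473.8 -75.7]
318.0 [-45.2  17.2] yaw -45.0 [470.1 -72.5]
```

The handle is at about 185°, as expected. Re-approach and push on.

```bash
python3 -m inch '[10,-15,0,0,0,21,-31,0,0,0,20,-36,0,0,0,18.5,-41,0,0,0,17,-45,0,0,0,16.3,-47.5,0,0,0,15.5,-50,0,0,0,15.5,-50,0,0,0]' >/dev/null; python3 st.py
python3 -m inch '[-0.1,-4,0,-4,0,-0.4,-8.5,0,-8,0,-1.3,-14,0,-13,0,-2.5,-19.3,0,-18,0,-4.1,-24.2,0,-22,0,-6.1,-28.8,0,-27,0,-8.4,-33.3,0,-31,0,-11,-37.5,0,-36,0,-14,-41.5,0,-40,0,-17.2,-45.2,0,-45,0]' >/dev/null; python3 st.py
```

```text
tcp [576.7 -25.1 107.7] yaw 72.9 F [0.7 0.2 0. ] q6 -1.41 open 0.0006 t 11.3167
tcp [560.1 -69.8 107.7] yaw 27.8 F [ 1.8  0.8 -0.9] q6 -0.7 open 0.0007 t 12.15
```

```bash
python3 -m inch '[-3.7,-3.5,0,-4,0,-7.7,-6.7,0,-9,0,-11.8,-9.6,0,-13,0,-16.1,-12.2,0,-18,0,-20.6,-14.4,0,-22,0,-25.2,-16.2,0,-27,0,-30,-17.7,0,-31,0,-34.8,-18.8,0,-36,0,-39.8,-19.6,0,-40,0,-44.8,-19.9,0,-45,0]' >/dev/null; python3 st.py
python3 -m inch '[-5,0,0,-4,0,-9.9,0.5,0,-9,0,-14.8,1.3,0,-13,0,-19.6,2.5,0,-18,0,-24.3,4.1,0,-22,0,-28.9,6.1,0,-27,0,-33.3,8.4,0,-31,0,-37.5,11,0,-36,0,-41.5,14,0,-40,0,-45.2,17.2,0,-45,0]' >/dev/null; python3 st.py; python3 look.py 4
python3 gen.py 318 352 10 20
```

```text
tcp [515.2 -90.  107.8] yaw -17.2 F [ 2.8 -1.4 -1.6] q6 0.03 open 0.0005 t 12.9833
tcp [469.8 -72.9 107.7] yaw -62.2 F [ 1.7 -1.8 -1.4] q6 0.82 open 0.0005 t 13.8167
318.0 [0. 0.] yaw 0.0 [470.1 -72.5]
321.4 [-2.7  2.7] yaw -3.3999999999999773 [467.4 -69.8]
324.8 [-5.1  5.5] yaw -6.800000000000011 [464.9 -67. ]
328.2 [-7.5  8.4] yaw -10.199999999999989 [462.6 -64.1]
331.6 [-9.6 11.5] yaw -13.600000000000023 [460.5 -61. ]
335.0 [-11.5  14.7] yaw -17.0 [458.5 -57.8]
338.4 [-13.3  18. ] yaw -20.399999999999977 [456.8 -54.5]
341.8 [-14.9  21.4] yaw -23.80000000000001 [455.2 -51. ]
345.2 [-16.2  24.9] yaw -27.19999999999999 [453.9 -47.5]
348.6 [-17.4  28.5] yaw -30.600000000000023 [452.7 -44. ]
352.0 [-18.3  32.1] yaw -34.0 [451.8 -40.3]
```

View pics/c4.png

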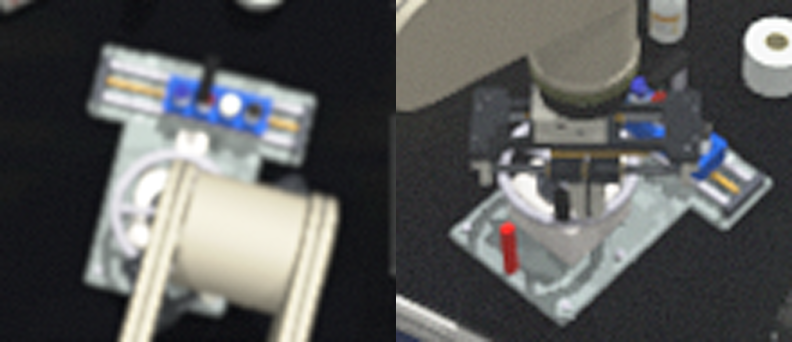

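The handle is in front of the fingertips at side pixel (246,222), and the red cap is nearly under the needle. I measure the phase, then push slowly to nominal 350°.

```bash
cat > ph.py <<'E'
from h import *
import sys
s=load(f"side{sys.argv[1]}.npz");roi=tuple(map(int,sys.argv[2:6]))
for k in comps(s["image"].astype(int).max(2)<60,roi,5):print(k)
C=np.array([.5135,-.0265])
for a in map(float,sys.argv[6:]):
    th=np.radians(166.2-a);u=C+.06*np.array([np.cos(th),np.sin(th)]);print(a,proj(s,np.array([*u,.136])).round(1),proj(s,np.array([*u,.098])).round(1))
E
python3 ph.py 4 240 215 253 232 315 318 321 324 327
python3 -m inch '[-2.6,2.8,0,-3,0,-5,5.7,0,-7,0,-7.3,8.6,0,-10,0,-9.4,11.8,0,-14,0,-11.3,15,0,-17,0,-12.8,18,0,-20,0,-14.3,21,0,-23,0,-15.4,24,0,-26,0,-16,26,0,-28,0,-16,26,0,-28,0]' >/dev/null; python3 st.py; python3 look.py 5; python3 ph.py 5 222 205 245 232 340 344 348 352 356 360
```

```text
(np.int32(28), [245.5, 221.3], [244, 217, 4, 9])
315.0 [247.6 217.9] [247.9 224.8]
318.0 [246.5 217.9] [246.9 224.9]
321.0 [245.5 217.9] [245.9 224.8]
324.0 [244.5 217.8] [244.9 224.8]
327.0 [243.5 217.7] [244.  224.7]
tcp [454.  -46.8 107.8] yaw -89.9 F [0.6 0.2 0. ] q6 1.35 open 0.0002 t 14.75
(np.int32(92), [225.7, 212.7], [222, 206, 14, 16])
(np.int32(5), [242.0, 206.6], [240, 206, 5, 2])
(np.int32(7), [235.4, 208.0], [234, 207, 4, 3])
(np.int32(18), [241.2, 214.5], [238, 213, 7, 5])
(np.int32(14), [236.5, 220.3], [236, 216, 3, 8])
340.0 [239.4 216.7] [239.9 223.7]
344.0 [238.2 216.3] [238.7 223.3]
348.0 [237.  215.8] [237.6 222.8]
352.0 [235.9 215.2] [236.5 222.2]
356.0 [234.9 214.6] [235.5 221.6]
360.0 [233.9 213.9] [234.5 220.9]
```

View pics/c5.png

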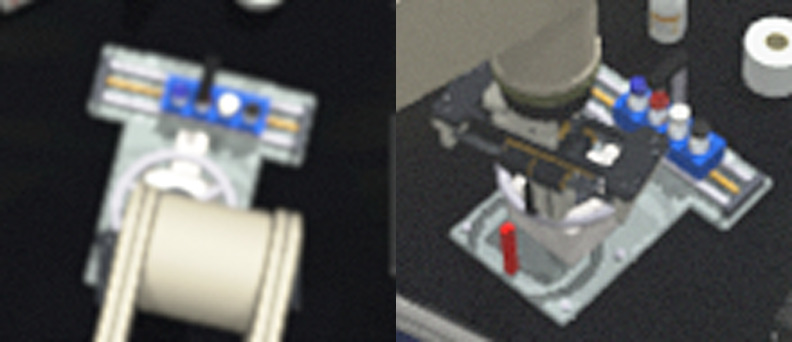

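The handle is a dark strip at side pixel (236.5,220), short of the post, and the red cap is almost at the needle. The start picture gives the reference handle pixel.

```bash
python3 ph.py 0 228 205 242 228 -4 0 4; python3 ph.py 1 228 205 242 228; python3 gen.py 345.9 357 8 20
python3 - <<'E'
from h import *
for k in(0,5):
    im=load(f"side{k}.npz")["image"].astype(int).max(2);print(im[211:224,229:243])
E
```

```text
(np.int32(60), [234.8, 211.4], [232, 205, 10, 17])
-4.0 [234.9 214.6] [235.5 221.6]
0.0 [233.9 213.9] [234.5 220.9]
4.0 [233.  213.1] [233.6 220.2]
(np.int32(75), [233.9, 213.7], [228, 205, 13, 17])
345.9 [0. 0.] yaw 0.0 [453.6 -46.8]
347.3 [-0.5  1.5] yaw -1.3874999999999886 [453.1 -45.4]
348.7 [-0.9  2.9] yaw -2.7749999999999773 [452.7 -43.9]
350.1 [-1.3  4.4] yaw -4.162500000000023 [452.3 -42.4]
351.4 [-1.7  5.9] yaw -5.550000000000011 [451.9 -40.9]
352.8 [-2.   7.4] yaw -6.9375 [451.6 -39.4]
354.2 [-2.3  8.9] yaw -8.325000000000045 [451.3 -37.9]
355.6 [-2.6 10.4] yaw -9.712500000000034 [451.  -36.4]
357.0 [-2.8 11.9] yaw -11.100000000000023 [450.8 -34.9]
[[245 235 131  49  51  63 160 248 254 252 249 169 125 115]
 [245 236 150  43  52  81 221 255 251 252 200 124 122 111]
 [244 244 196  48  51  69 159 252 252 251 147 127 122 110]
 [242 246 213  53  61  62  70 234 254 252 121 124 133 188]
 [238 246 226  80  51  58  42 218 255 251 127 136 201 245]
 [220 241 228 106  47  54  45 165 253 251 166 219 242 239]
 [185 228 222 117  42  54  45 123 237 246 228 248 234 181]
 [180 203 210 116  4
[... 402 characters left out ...]
6  70  41  52  50  50  70  83  60  62  67  61  62]
 [234 228 150  56 110 118  61  66  78  52  59  67  60  58]
 [228 234 204 144 211 228 176  77  70  51  51  57  57  60]
 [218 227 211 217 243 249 236  84  88  77  57  50  52  56]
 [194 226 226 226 239 235 172  32  87 118  97  79  64  49]
 [177 218 228 223 228 224 129  36  74 123 135 122  98  73]
 [173 195 225 223 209 198 136  36  62 110 141 141 123  99]
 [159 157 207 227 227 187 128  32  54 107 135 138 117  96]
 [116 125 168 211 230 220 129  35  49 100 141 136 119  91]
 [120 123 141 174 214 227 180  33  41  99 142 136 122  96]
 [150 142 136 147 175 211 182  40  41  87 129 139 126 102]
 [193 173 137 146 142 155 141  53  39  51  98 134 124 103]]
```

The left edge of the handle is exactly 3 px short of its start column. That is about 11.5° to go, in agreement with the tool's own geometry. I push slowly.

```bash
python3 -m inch '[-0.5,1.5,0,-1.5,0,-0.9,3,0,-3,0,-1.3,4.5,0,-4.5,0,-1.7,6,0,-6,0,-2,7.5,0,-7,0,-2.3,9,0,-8,0,-2.6,10.3,0,-10,0,-2.8,11.3,0,-11,0,-2.8,11.8,0,-11,0,-2.8,11.8,0,-11,0]' >/dev/null; python3 st.py; python3 look.py 6
python3 - <<'E'
from h import *
im=load("side6.npz")["image"].astype(int).max(2);print(im[211:224,229:243])
E
```

```text
tcp [451.2 -35.1 107.7] yaw -101.0 F [-0.5 -0.5 -0.1] q6 1.57 open 0.0007 t 15.6833
[[ 77  58  64  53  54  60  65  62  66  62  55  60  79  89]
 [169 113  54  44  58  57  60  61  63  68  58  55  69  73]
 [229 202 132  42  51  55  57  57  62  63  79  93  90  67]
 [227 234 192  67  47  52  50  58  59  64  88 121 101  77]
 [220 233 205 113  39  60  61  51  54  68  95 100 105  98]
 [203 229 223 139  39  85 108  76  56  73 103  99 107  99]
 [173 218 226 176  24 110 151 121  92  70  93 126 119 107]
 [168 190 233 207  26 110 153 141 125  87 112 136 136 133]
 [156 162 211 185  32  73 117 140 124 105 136 133 137 143]
 [114 133 163 145  47  59 107 137 121 110 136 137 134 143]
 [131 150 143 117  57  52  95 127 123 114 129 132 136 134]
 [169 186 158 126  87  47  70 117 126 112 118 133 132 129]
 [191 181 162 149 125  98 104 126 130 114 117 135 131 134]]
```

The left edge now lies within about 0.3 px of the start column. I back off straight, lift clear, move aside, and compare.

```bash
python3 -m inch '[-2,-8,0,0,0,-5,-20,0,0,0,-8,-34,0,0,0,-8,-40,30,0,0,-8,-40,65,0,0,-8,-40,100,0,0,-8,-70,110,0,0,-8,-110,110,0,0,-8,-150,110,0,0,-8,-190,110,0,0]' >/dev/null; python3 -m inch '[0,-40,0,0,0,0,-80,0,0,0,0,-80,0,0,0]'>/dev/null; python3 st.py; python3 look.py 7
python3 ph.py 7 228 205 242 228
python3 - <<'E'
from h import *
a,b=[load(f"side{k}.npz")["image"] for k in(0,7)]
print(b.astype(int).max(2)[211:224,229:239])
A,B=[load(f"top{k}.npz")["image"].astype(int) for k in(0,7)]
R=(235,170,310,200)
for i in(A,B):print(comps((i[...,2]>i[...,1]+50)&(i[...,2]>i[...,0]+50),R,3),comps((i[...,0]>i[...,2]+60)&(i[...,0]>90),R,10))
E
```

```text
tcp [ 441.5 -311.6  216.8] yaw -101.3 F [ 0.7  0.3 -0.1] q6 1.06 open 0.0004 t 16.8667
(np.int32(69), [234.8, 211.7], [232, 205, 9, 18])
[[216 196 107  37  45  52 131 211 243 246]
 [217 189  96  44  46  96 207 249 245 237]
 [212 201 126  38  49 110 188 239 247 228]
 [207 217 175  58  51  54  37 156 242 227]
 [198 214 184 101  44  54  47 101 215 229]
 [181 211 199 127  41  46  47  90 205 229]
 [157 195 212 159  36  44  48  64 199 237]
 [154 173 216 184  36  44  45  65 194 242]
 [141 144 194 175  38  42  46  57 169 231]
 [111 117 159 155  54  41  44  56 161 213]
 [118 136 136 125  68  46  37  67 138 178]
 [150 168 145 122  96  57  61 114 161 180]
 [172 163 146 136 131 103 104 146 186 193]]
[(np.int32(14), [277.7, 183.5], [276, 182, 4, 4])] [(np.int32(218), [281.0, 185.5], [266, 177, 31, 17])]
[] [(np.int32(241), [273.5, 183.4], [259, 175, 31, 18])]
```

View pics/c7.png

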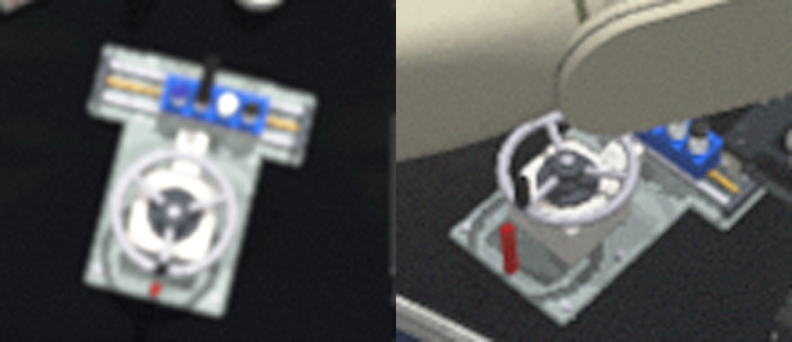

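The hand is clear. In the top view the handle stands at the post again at (260,230), and the carriage has shifted one pitch so the red vial is under the needle. Edge coverage puts the handle about 0.3 px, or roughly 1°, short of its start position, which is close enough. Handing in.

```bash
python3 -c "
from plant import job
print(job.close_job())"
```

```text
the job is handed in; nothing more can be done
None
```

I turned the hand wheel clockwise through one full turn, leaving the handle at the red index post (about 1° short by the camera) with the red-capped vial under the needle; the hand is clear and the job is handed in.

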